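# Transfer a hanging pillar carrier to the next rail and butt it on the screw stop

## Task

Lift the hanging carrier clear over the upright end stop of the first rail and lower it gently onto the second rail, astride the bar, between that rail's own end stop and its screw stop. Then slide it along the second rail until it butts home against the head of the screw stop, its sprung pin pushed in, approaching slowly and pressing only lightly, and let go so that it stays there. Do not bang or drag it over the end stops, and leave the loose things on the bench alone.

Things in the scene. Friction and masses are not known exactly. Their poses are not given: they have to be found in the camera images.
- carrier_grip (a point): Centre of the grip block on top of the carrier, a loose rigid aluminium hanger of 0.4 to 0.85 kg. Block: 28 mm along the carrier's x, 34 mm along its y (along the rail), 42 mm tall (z up), standing on the carrier's bridge, whose top is 21 mm below this point. Fingers that close along y on the block's end faces stay over the bridge, clear of rail and screw.
- carrier: Carrier; origin: middle of the flat underside of its bridge (31 x 70 (y) x 18 mm), 39 mm below carrier_grip; it rests on the bar. Two 8 mm cheeks, 60 mm along y, leave a 15 mm slot for the bar: the -x one reaches 28 mm down, the +x one 80 mm, with a foot under the bar (lift at most 50 mm while over a bar) and a ball-cage pillar 34 mm across down to 165 mm below the origin.
- rail_a: First rail, fixed, where the carrier starts: a steel bar on edge, 10 mm thick (x), 20 mm high, top edge 210 mm above the bench. Origin on the bench straight below the tip of its free end; the bar runs 220 mm from there along -y to a post at 205 mm. End stop: a lip on the last 8 mm of the bar, as thick as the bar, 16 mm above its top edge.
- rail_b: Second rail, fixed: same bar, height and lip. Origin on the bench below the tip of its free end; the bar runs 250 mm along +y to a post at 235 mm, lip on its first 8 mm. The free ends face each other across a 80 to 110 mm gap, up to 20 mm and 0.15 rad out of line. A carrier centred at y = 58 mm of this frame clears both the lip and the screw stop.
- stop: Screw stop: bracket 30 x 22 x 24 mm fixed on the second rail; origin mid-underside, on the bar's top edge, 206 mm along y from rail_b; axes as rail_b. A screw points back along -y, 9 mm above the bar, with a rigid round head 16 mm across. How far it is turned out is not measured: the head's face lies anywhere 51 to 91 mm from this origin along -y; find it by feel or sight.
- pin (a joint): Light sprung pin, 6 mm across, in the screw head's face, sticking out 6 mm towards the carrier when free. 0 = free, grows in m as pushed in along +y; at 0.006 it is flush and the carrier's bridge bears on the rigid head. Spring 0.1 N at first, 0.4 N when flush: too weak to push the carrier back along the rail.
- pillar_mid (a point): Bystander: loose guide pillar with ball cage, standing, 48 mm across the foot, 102 mm tall; the point is on its axis 50 mm up. To be left alone.
- bush_mid (a point): Bystander: loose steel guide bush, a ring 52 mm across and 45 mm tall, standing; point at its centre. To be left alone.
- driver_grip (a point): Bystander: loose screwdriver lying on the bench; point on its handle. To be left alone.
Not all that is in view belongs to the job. There is more than one size of the carrier; the one meant has the size given above.

How it is judged:
By the outcome, as a careful person would: the job done as asked, in the order asked, and still so for the second after the job is handed in, with the robot touching nothing.
It also fails if it takes over 58 s, if anything falls off the work surface, if the arm or the gripper's body presses on something with over 40 N, if the wrist force passes 120 N, or if a joint passes its speed limit or range.

## Robot

A 6-joint arm with a two-finger parallel gripper is mounted at the origin on the work surface. World frame = base frame: x ahead of the robot, y to its left, z up, the work surface at z = 0. Lengths are in m, angles in degrees, forces in N, time in s.
With the tool pointing down it reaches from about 0.25 to 0.725 m from the base axis. Payload 9.7 kg.
Tool frame: the origin (TCP) lies on the centre line of the jaws, within the pads' length; the fingertips stand 19 mm ahead of it and the grasp point (between the pads) is the TCP (bot.tcp_to_tips is the z of the fingertips in the tool frame, in m); z points along the fingers, y is the line along which they close (so a half turn about z gives the same grasp; the last joint's range is limited). The gripper opens to 85 mm and grips with 20 to 120 N. Pads are 22 mm wide; open, the fingers measure 114 mm over their backs; the gripper's body (76 mm by 85 mm) begins 54 mm behind the grasp point. The pads swing forward as they close: fully open they stand 13 mm farther back than shut.
Start: joints at [-72.25, 4.979, 10.078, 95.1, 0, 90], TCP at [0.168, -0.524, 0.25] pointing down, gripper open.
Joint ranges: [-179.16, 179.16], [-48.56, 103.87], [-65.8, 70.77], [-126.05, 130.52], [-82.76, 87.17], [-180, 180]. Speed limits (degrees/s): [127.2, 127.2, 147.25, 180, 180, 180].

## Interface

Orientations are given as [roll, pitch, yaw] about the fixed x, y, z axes, in that order (R = Rz(yaw) Ry(pitch) Rx(roll)).
In Python, from workcell import bot gives the robot as it stands. The module is installed in compiled form; this text tells all that it offers.
- The arm moves only by the tool play_rows, never from a script. Its argument "increments" is a list of rows, each an object with "slide": the shift along the tool's x, y, z in mm, a list of three; "angular": the turn, a rotation vector about the tool's x, y, z in degrees, a list of three; "claw": the opening, from -1 (shut) to 1 (fully open). In form: [{"slide": [x, y, z], "angular": [rx, ry, rz], "claw": claw}, ...]. A call has 1 to 8 rows; each row shifts and turns the commanded pose from where the row before left it, along the tool's axes as they then stand; what a row does not reach is not made up. A row lasts 1/10 s, in which the tool goes at most 50 mm and 8.59 degrees, less where a joint would pass 70% of its speed; a pose out of reach is approached as far as the arm can. A call is refused whole if a number of a shift passes 50 or a number of a turn 8.59, either way. A call with a gripper value outside its range is refused whole. The fingers move at their own pace and stop on an object; "squeeze" is the grip in N (left out, the last holds). Time passes only in rows, so rows that do not move let the fingers close. It gives the time, the measured TCP pose, the force, the opening and the grip force at its end, in the units of the state.
- bot.get_obs(): the state, without advancing time (a new reading comes with each control period).
- bot.camera(name): name is "side" or "top" or "wrist"; returns the picture (400x640x3 uint8, red, green, blue); there is no depth.
- bot.camera_info(name): a dict with "fovy" (degrees; the focal length in pixels is half the picture's height over the tangent of half this angle, whatever the lens; pixels are square), "cx", "cy" (the principal point, pixels), "R" (3x3) and "t" (3): a world point X has camera coordinates R X + t. Camera axes: x right, y down, z forward; pixel columns grow to the right and rows downward; lengths in m; the calibration is good to about 2 mm. A picture is of the moment at which its call begins: read the wrist's pose just before it. camera_info takes no time and is no camera call; for the wrist camera it gives the pose at the moment of the call.
- bot.job_done(): hands the job in; it is judged then, once.
The state is a dict: "time": time; "q": joint angles; "qd": joint speeds; "joint_efforts": joint torques, N m; "ee_pos": TCP position; "tcp_rot": TCP orientation; "wrist_force": force on the tool from outside, world axes, zero at the start; "torque": the same for the moment, N m; "opening": finger opening in m; "grasp_force": force on a finger pad.
Only numpy, scipy, OpenCV 4.12 (cv2) and the standard library are available. Lean on these libraries where they do the work, as an engineer would, in place of code of your own. Each camera call takes 0.05 s, during which the arm holds its last target. There are 200 camera calls.

## Working session

There is one attempt and no reset: what is moved stays moved. The work goes in short steps, Python scripts to look and compute and a tool call to move; the robot and the scene stay as the last step left them, time stands still between calls to the robot, and variables do not carry over. Pictures are saved under pics/ and viewed, at most 10 in all, crops included, and the job is handed in when it is done.

Besides the shell and the picture viewer there is one more tool, called after "Emit:" as name(argument=value, ...) on one line, values as JSON. play_rows: Moves the arm, as the interface text tells. Its arguments: {"type":"object","properties":{"increments":{"type":"array"},"squeeze":{"type":"number"}},"required":["increments"]}

```bash
mkdir -p pics; cat > h.py <<'E'
import numpy as np, cv2
from workcell import bot
def K(n):
    c=bot.camera_info(n); f=200/np.tan(np.radians(c['fovy'])/2); return f,c['cx'],c['cy'],np.array(c['R']),np.array(c['t'])
def ray(n,u,v,k=None):
    f,cx,cy,R,t=k or K(n); d=R.T@np.array([(u-cx)/f,(v-cy)/f,1]); return -R.T@t,d
def onz(n,u,v,z,k=None):
    o,d=ray(n,u,v,k); return o+d*(z-o[2])/d[2]
def tri(rs):
    A=0;b=0
    for o,d in rs:
        d=d/np.linalg.norm(d);P=np.eye(3)-np.outer(d,d);A=A+P;b=b+P@o
    p=np.linalg.solve(A,b); return p,[np.linalg.norm(np.cross(p-o,d/np.linalg.norm(d))) for o,d in rs]
def proj(n,X,k=None):
    f,cx,cy,R,t=k or K(n); c=R@np.array(X)+t; return np.array([cx+f*c[0]/c[2],cy+f*c[1]/c[2]])
def shot(n,name):
    im=bot.camera(n); cv2.imwrite(f'pics/{name}.png',im[:,:,::-1]); return im
E
python3 - <<'E'
from h import *
for n in('side','top'):
    shot(n,n+'0'); f,cx,cy,R,t=K(n); print(n,f,cx,cy,(-R.T@t).round(3),R.round(2).tolist())
print(bot.get_obs())
E
```

```text
side 420.289147807557 317.1651399975863 198.1502770691932 [ 0.453 -0.477  0.733] [[0.95, -0.31, 0.01], [-0.22, -0.69, -0.69], [0.22, 0.66, -0.72]]
top 390.245030440039 317.4954437235147 197.11031229934594 [0.502 0.043 1.062] [[-0.0, -1.0, 0.02], [-0.99, -0.0, -0.14], [0.14, -0.02, -0.99]]
{'time': 0.1, 'q': array([-7.22504185e+01,  5.00701879e+00,  1.00389442e+01,  9.51001035e+01,
       -1.43857644e-03,  9.00004110e+01]), 'qd': array([ 0.07906111,  0.00084414,  0.17749212,  0.0365078 ,  0.02398661,
       -0.01263032]), 'joint_efforts': array([ 7.27242405e-04, -5.21562552e+01,  4.65653229e+01,  1.60740840e-02,
        9.22454501e-05,  2.82497081e-05]), 'ee_pos': array([ 0.16760766, -0.52364127,  0.24966243]), 'tcp_rot': array([-1.79931822e+02,  1.43906444e-03,  1.77491722e+01]), 'wrist_force': array([-0.11000248,  0.33124487, -1.06513871]), 'torque': array([-0.03231313,  0.02012818,  0.02574745]), 'grasp_force': 0.0, 'opening': 0.08524868825615466}
```

View pics/side0.png

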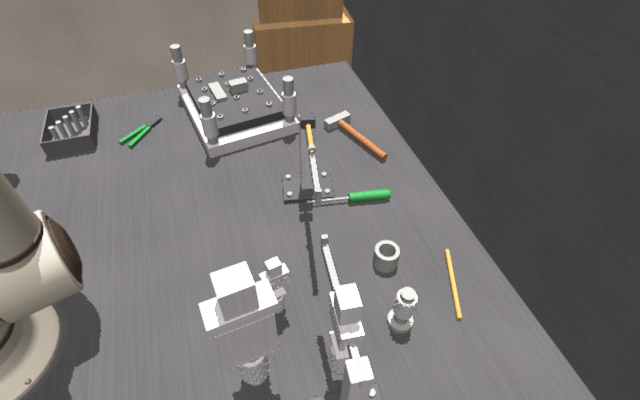

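View pics/top0.png

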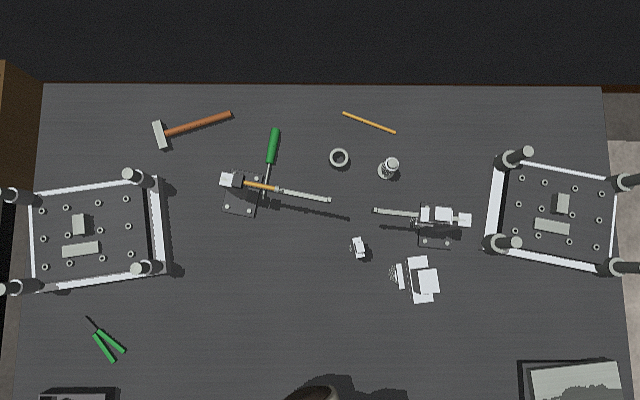

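The side picture shows three carriers: A on rail A (side 348,300; top 443,214), B large and standing (side 235,295; top 425,283), and C small (side 274,272; top 360,247). A is the only one hanging on a rail. Rail B's tip is at top (330,200), and its brass screw is at (262,186). I'll confirm with one enlarged crop.

```bash
python3 - <<'E'
import cv2,numpy as np
s=cv2.imread('pics/side0.png')[225:400,270:410];t=cv2.imread('pics/top0.png')[160:310,210:480]
s=cv2.resize(s,None,fx=2,fy=2,interpolation=cv2.INTER_CUBIC)
s=cv2.resize(cv2.imread('pics/side0.png')[225:400,300:400],None,fx=3,fy=3,interpolation=cv2.INTER_CUBIC)
t=cv2.resize(t[10:90],None,fx=2.9,fy=2.9,interpolation=cv2.INTER_CUBIC)
o=np.zeros((600,800,3),np.uint8); o[:232,:783]=t; 
b=cv2.resize(cv2.imread('pics/side0.png')[110:232,280:350],None,fx=3,fy=3,interpolation=cv2.INTER_CUBIC)
s=cv2.resize(cv2.imread('pics/side0.png')[225:347,310:400],None,fx=3,fy=3,interpolation=cv2.INTER_CUBIC)
o[234:,:270]=s; o[234:,300:510]=b; cv2.imwrite('pics/c1.png',o)
E
```

```text
(no output)
```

View pics/c1.png

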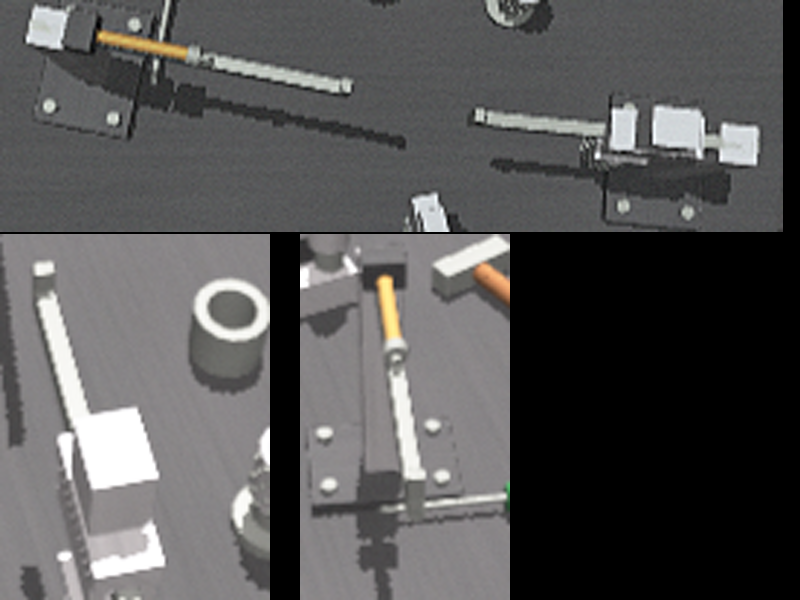

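The crop confirms it. The carrier on rail A has its block top at top ≈(443.5,215.5) and side ≈(348,296). The lips are at top (375.5,210) and (330,200). The screw head is at top ≈(277,189).

```bash
python3 - <<'E'
from h import *
P=dict(blocktop=((443.5,215.5),(348.3,295.7)),lipA=((375.5,210),(324.3,236.3)),lipB=((330,200),(318.3,189.3)),head=((277.2,189),(312.3,147)))
for k,(a,b) in P.items():
    p,e=tri([ray('top',*a),ray('side',*b)]); print(k,p.round(4),np.round(e,4))
# rail directions on z=.21 from top view
for n,a,b in(('A',(379,210.5),(417,214.5)),('B',(325,199),(281,190.3))):
    p,q=onz('top',*a,.21),onz('top',*b,.21);d=q-p;print(n,p.round(4),q.round(4),np.degrees(np.arctan2(d[1],d[0])))
print('bracket/post',onz('top',210+80/2.9,170+30/2.9,.234),onz('top',464.7,219.8,.21))
for z in(.27,):
  print([onz('top',210+u/2.9,170+v/2.9,z)[:2].round(4).tolist() for u,v in((652,107),(703,109),(703,157),(652,155))])
E
```

```text
blocktop [ 0.5756 -0.2291  0.272 ] [0.0018 0.0018]
lipA [ 0.5903 -0.0972  0.2269] [0.0007 0.0007]
lipB [0.6119 0.001  0.2286] [0.001 0.001]
head [0.6365 0.1152 0.2253] [0.0014 0.0014]
A [ 0.5902 -0.1076  0.21  ] [ 0.5815 -0.1913  0.21  ] -95.94079745998965
B [0.6155 0.0112 0.21  ] [0.6347 0.1083 0.21  ] 78.83808511818528
bracket/post [0.65233568 0.19986507 0.234     ] [ 0.56996298 -0.29649433  0.21      ]
[[0.5917, -0.2122], [0.5903, -0.2485], [0.5563, -0.2468], [0.5577, -0.2108]]
```

Heights check out: block top 0.272 against 0.270, lips 0.227 against 0.226, gap about 90 mm. Next I move above the block, with the tool's yaw along rail A (about -6°).

Emit:
play_rows(increments=[{"slide":[0,0,-35],"angular":[0,0,7.95],"claw":1},{"slide":[0,0,-35],"angular":[0,0,7.95],"claw":1},{"slide":[0,0,-30],"angular":[0,0,7.95],"claw":1},{"slide":[31,-28,0],"angular":[0,0,0],"claw":1},{"slide":[31,-28,0],"angular":[0,0,0],"claw":1},{"slide":[31,-28,0],"angular":[0,0,0],"claw":1},{"slide":[31,-28,0],"angular":[0,0,0],"claw":1},{"slide":[31,-28,0],"angular":[0,0,0],"claw":1}])

```text
time: 0.9
ee_pos: [0.3378, -0.3999, 0.35]
tcp_rot: [-180.0, 0.0, -6.1]
wrist_force: [0.7, -0.6, -0.7]
opening: 0.0855
grasp_force: 0.0
```

Emit:
play_rows(increments=[{"slide":[31,-28,0],"angular":[0,0,0],"claw":1},{"slide":[31,-28,0],"angular":[0,0,0],"claw":1},{"slide":[31,-28,0],"angular":[0,0,0],"claw":1},{"slide":[31,-28,0],"angular":[0,0,0],"claw":1},{"slide":[31,-28,0],"angular":[0,0,0],"claw":1},{"slide":[31,-28,0],"angular":[0,0,0],"claw":1},{"slide":[0,0,0],"angular":[0,0,0],"claw":1},{"slide":[0,0,0],"angular":[0,0,0],"claw":1}])

```text
time: 1.7
ee_pos: [0.54, -0.2532, 0.3494]
tcp_rot: [-180.0, 0.1, -6.0]
wrist_force: [-0.6, -0.7, -0.4]
opening: 0.0856
grasp_force: 0.0
```

```bash
python3 - <<'E'
from h import *
o=bot.get_obs();k=K('wrist');im=shot('wrist','w1')
print(o['ee_pos'],o['tcp_rot'],o['q']);f,cx,cy,R,t=k;print(f,cx,cy,-R.T@t,R.round(2).tolist())
np.savez('k1.npz',f=f,cx=cx,cy=cy,R=R,t=t)
print(proj('wrist',[.5756,-.2291,.27],k),proj('wrist',[.59,-.097,.226],k),proj('wrist',[.612,.001,.226],k))
E
```

```text
[ 0.54003038 -0.25316435  0.3493849 ] [-1.79980818e+02  9.05219531e-02 -5.99205975e+00] [-2.51118780e+01  1.59238330e+01  3.40490641e+01  1.08217042e+02
 -1.15264429e-02  1.60880206e+02]
295.8652049140261 321.712049186903 195.18346887757494 [ 0.61278905 -0.2594913   0.47153437] [[-0.1, -0.99, 0.0], [-0.95, 0.1, 0.29], [-0.29, 0.03, -0.96]]
[283.46116654 167.04961155] [130.43817604 156.08134307] [  6.34543577 141.98215084]
```

View pics/w1.png

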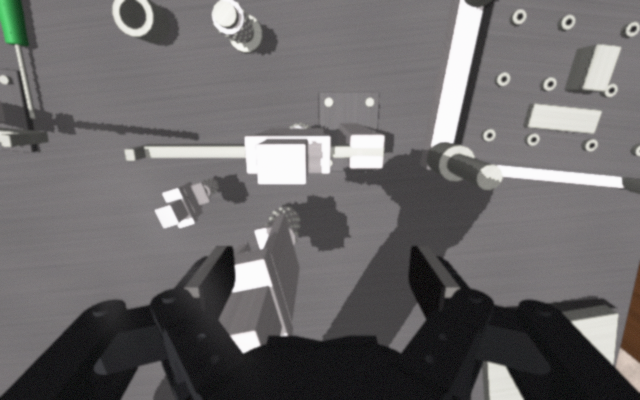

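```bash
python3 - <<'E'
from h import *
z=np.load('k1.npz');k=(float(z['f']),float(z['cx']),float(z['cy']),z['R'],z['t'])
im=cv2.imread('pics/w1.png',0).astype(int)
print('row163',im[163,250:316].tolist());print('col283',im[130:192,283].tolist());
p=onz('wrist',282.5,163,.27,k);print(p)
a=[ray('wrist',282.5,163,k),ray('top',443.5,215.5),ray('side',348.3,295.7)]
print(tri(a)); print(tri(a[:2]))
for n,a,b in(('A',(150,153),(243,153)),):
    p,q=onz('wrist',*a,.21,k),onz('wrist',*b,.21,k);d=p-q;print(p,q,np.degrees(np.arctan2(d[1],d[0])))
print('lipA',onz('wrist',130,153,.226,k))
E
```

```text
row163 [252, 252, 252, 252, 252, 250, 245, 248, 251, 252, 252, 252, 252, 252, 252, 252, 252, 252, 252, 252, 252, 252, 252, 252, 252, 252, 252, 252, 252, 252, 252, 252, 252, 252, 252, 252, 252, 252, 252, 252, 252, 252, 252, 252, 252, 252, 252, 252, 252, 252, 252, 252, 252, 251, 243, 198, 130, 115, 148, 175, 187, 188, 188, 188, 186, 186]
col283 [104, 103, 102, 102, 104, 141, 204, 229, 213, 153, 116, 107, 109, 145, 211, 246, 251, 252, 252, 252, 252, 252, 252, 252, 252, 252, 252, 252, 252, 252, 252, 252, 251, 252, 252, 252, 252, 252, 252, 252, 252, 252, 252, 252, 252, 252, 252, 252, 252, 252, 252, 252, 249, 235, 184, 132, 123, 121, 121, 122, 123, 123]
[ 0.57847354 -0.2288421   0.27      ]
(array([ 0.57671526, -0.22890074,  0.27031749]), [np.float64(0.0017874897388716737), np.float64(0.0027979398274451386), np.float64(0.0011339699448176116)])
(array([ 0.57607212, -0.22932538,  0.26693929]), [np.float64(0.0020990813327792755), np.float64(0.0020990813327789993)])
[ 0.58937566 -0.10441004  0.21      ] [ 0.58077434 -0.1862309   0.21      ] 83.99888580585463
lipA [ 0.59254427 -0.09738144  0.226     ]
```

Emit:
play_rows(increments=[{"slide":[0,0,0],"angular":[0,0,-8.571],"claw":1},{"slide":[0,0,0],"angular":[0,0,-8.571],"claw":1},{"slide":[0,0,0],"angular":[0,0,-8.571],"claw":1},{"slide":[0,0,0],"angular":[0,0,-8.571],"claw":1},{"slide":[0,0,0],"angular":[0,0,-8.571],"claw":1},{"slide":[0,0,0],"angular":[0,0,-8.571],"claw":1},{"slide":[0,0,0],"angular":[0,0,-8.571],"claw":1}])

```text
time: 2.45
ee_pos: [0.5383, -0.2549, 0.3508]
tcp_rot: [180.0, 0.0, 54.1]
wrist_force: [0.1, 0.1, 0.5]
opening: 0.085
grasp_force: 0.0
```

Emit:
play_rows(increments=[{"slide":[0,0,0],"angular":[0,0,-8.571],"claw":1},{"slide":[0,0,0],"angular":[0,0,-8.571],"claw":1},{"slide":[0,0,0],"angular":[0,0,-8.571],"claw":1},{"slide":[0,0,0],"angular":[0,0,-8.571],"claw":1},{"slide":[0,0,0],"angular":[0,0,-8.571],"claw":1},{"slide":[0,0,0],"angular":[0,0,-8.571],"claw":1},{"slide":[0,0,0],"angular":[0,0,-8.571],"claw":1}])

```text
time: 3.15
ee_pos: [0.5382, -0.255, 0.3508]
tcp_rot: [180.0, 0.0, 114.1]
wrist_force: [-0.2, -0.9, 0.9]
opening: 0.0853
grasp_force: 0.0
```

Emit:
play_rows(increments=[{"slide":[0,0,0],"angular":[0,0,-8.571],"claw":1},{"slide":[0,0,0],"angular":[0,0,-8.571],"claw":1},{"slide":[0,0,0],"angular":[0,0,-8.571],"claw":1},{"slide":[0,0,0],"angular":[0,0,-8.571],"claw":1},{"slide":[0,0,0],"angular":[0,0,-8.571],"claw":1},{"slide":[0,0,0],"angular":[0,0,-8.571],"claw":1},{"slide":[0,0,0],"angular":[0,0,-8.571],"claw":1}])

```text
time: 3.85
ee_pos: [0.5383, -0.2549, 0.3508]
tcp_rot: [-180.0, 0.0, 174.1]
wrist_force: [0.5, -1.1, -0.8]
opening: 0.0854
grasp_force: 0.0
```

Emit:
play_rows(increments=[{"slide":[-18,15,0],"angular":[0,0,0],"claw":0.3},{"slide":[-17.8,14.8,0],"angular":[0,0,0],"claw":0.3},{"slide":[0,0,20],"angular":[0,0,0],"claw":0.3},{"slide":[0,0,20],"angular":[0,0,0],"claw":0.3},{"slide":[0,0,10],"angular":[0,0,0],"claw":0.3},{"slide":[0,0,0],"angular":[0,0,0],"claw":0.3}])

```text
time: 4.45
ee_pos: [0.5769, -0.2289, 0.2991]
tcp_rot: [180.0, -0.1, 173.8]
wrist_force: [-0.3, 0.4, -1.0]
opening: 0.0555
grasp_force: 0.0
```

```bash
python3 - <<'E'
from h import *
o=bot.get_obs();k=K('wrist');im=shot('wrist','w2');s=shot('side','s2')
print(o['ee_pos'],o['tcp_rot'],o['opening'],o['q'][5])
a=cv2.resize(s[220:370,290:410],None,fx=3.3,fy=3.3); w=cv2.resize(im,(480,300))
c=np.zeros((500,800,3),np.uint8);c[:300,:480]=w[:,:,::-1]
b=cv2.resize(s[230:380,300:396],(320,500),interpolation=cv2.INTER_CUBIC);c[:,480:]=b[:,:,::-1];cv2.imwrite('pics/c2.png',c)
E
```

```text
[ 0.57689593 -0.22890725  0.29910119] [ 1.79975303e+02 -1.22101663e-01  1.73791280e+02] 0.05549306533321362 -15.430267934140923
```

View pics/c2.png

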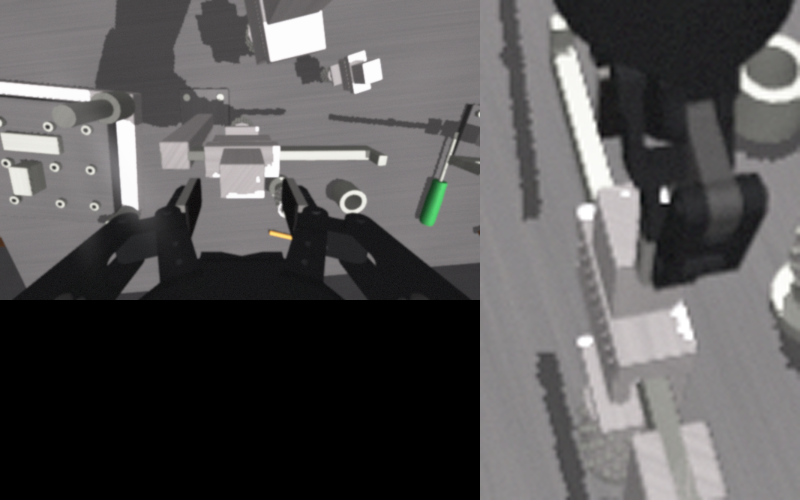

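The jaws straddle the block centrally: the block is at wrist-panel x≈243 and the mid-jaw at ≈242. I descend and close.

Emit:
play_rows(increments=[{"slide":[0,0,15],"angular":[0,0,0],"claw":0.3},{"slide":[0,0,15],"angular":[0,0,0],"claw":0.3},{"slide":[0,0,10],"angular":[0,0,0],"claw":0.3},{"slide":[0,0,5],"angular":[0,0,0],"claw":0.3},{"slide":[0,0,0],"angular":[0,0,0],"claw":0.3}], squeeze=30)

```text
time: 5.05
ee_pos: [0.578, -0.2281, 0.2552]
tcp_rot: [180.0, -0.0, 173.9]
wrist_force: [-0.0, -1.0, -0.0]
opening: 0.0554
grasp_force: 0.0
```

Emit:
play_rows(increments=[{"slide":[0,0,0],"angular":[0,0,0],"claw":-0.3},{"slide":[0,0,0],"angular":[0,0,0],"claw":-0.3},{"slide":[0,0,0],"angular":[0,0,0],"claw":-0.5},{"slide":[0,0,0],"angular":[0,0,0],"claw":-1},{"slide":[0,0,0],"angular":[0,0,0],"claw":-1}])

```text
time: 5.55
ee_pos: [0.5784, -0.2281, 0.2562]
tcp_rot: [-180.0, 0.1, 173.9]
wrist_force: [-1.0, -1.2, 5.6]
opening: 0.0333
grasp_force: 32.0
```

Emit:
play_rows(increments=[{"slide":[0,0,0],"angular":[0,0,0],"claw":-1},{"slide":[0,0,0],"angular":[0,0,0],"claw":-1},{"slide":[0,0,0],"angular":[0,0,0],"claw":-1}], squeeze=90)

```text
time: 5.85
ee_pos: [0.5784, -0.2281, 0.2564]
tcp_rot: [-180.0, 0.1, 173.9]
wrist_force: [-1.1, -0.8, 6.3]
opening: 0.0329
grasp_force: 90.4
```

Emit:
play_rows(increments=[{"slide":[0,0,-2],"angular":[0,0,0],"claw":-1},{"slide":[0,0,-4],"angular":[0,0,0],"claw":-1},{"slide":[0,0,-6],"angular":[0,0,0],"claw":-1},{"slide":[0,0,-8],"angular":[0,0,0],"claw":-1},{"slide":[0,0,-8],"angular":[0,0,0],"claw":-1},{"slide":[0,0,-5],"angular":[0,0,0],"claw":-1},{"slide":[0,0,0],"angular":[0,0,0],"claw":-1},{"slide":[0,0,0],"angular":[0,0,0],"claw":-1}])

```text
time: 6.65
ee_pos: [0.5783, -0.228, 0.2882]
tcp_rot: [-180.0, 0.0, 173.9]
wrist_force: [0.4, 0.1, -3.6]
opening: 0.0329
grasp_force: 89.6
```

```bash
python3 - <<'E'
from h import *
o=bot.get_obs();print(o)
t=shot('top','t3');s=shot('side','s3')
c=np.zeros((500,800,3),np.uint8)
c[:,480:]=cv2.resize(s[220:370,300:396],(320,500),interpolation=cv2.INTER_CUBIC)[:,:,::-1];c[:252,:480]=cv2.resize(t[180:264,340:500],(480,252),interpolation=cv2.INTER_CUBIC)[:,:,::-1];cv2.imwrite('pics/c3.png',c)
E
```

```text
{'time': 6.65, 'q': array([-2.15156333e+01,  1.65464613e+01,  2.77058301e+01,  1.01156400e+02,
       -1.37013502e-03, -1.54070174e+01]), 'qd': array([-0.04956439,  0.09841761, -0.70894189, -0.14299973, -0.04780747,
        0.01143856]), 'joint_efforts': array([ 4.52412831e-03, -6.70083189e+01,  4.84239542e+01,  7.47343549e-02,
       -7.31229702e-04,  1.58162840e-05]), 'ee_pos': array([ 0.57834521, -0.22800538,  0.28822859]), 'tcp_rot': array([-1.79997890e+02,  2.49839278e-03,  1.73891384e+02]), 'wrist_force': array([ 0.38281441,  0.14355029, -3.59899224]), 'torque': array([ 0.02232137, -0.02086198, -0.00467851]), 'grasp_force': 89.64505076408386, 'opening': 0.03289169924902592}
```

View pics/c3.png

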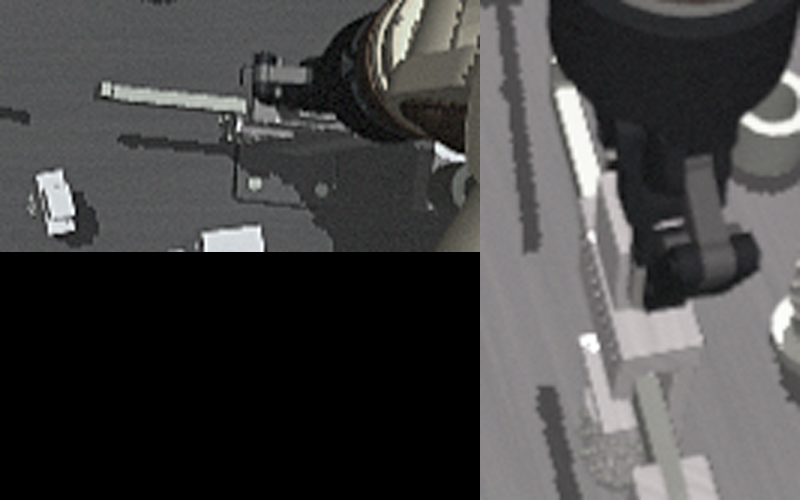

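The carrier is held and lifted about 32 mm, with no tilt seen. Now I travel along rail A's line to mid-gap.

Emit:
play_rows(increments=[{"slide":[0,4,0],"angular":[0,0,0],"claw":-1},{"slide":[0,8,0],"angular":[0,0,0],"claw":-1},{"slide":[0,12,0],"angular":[0,0,0],"claw":-1},{"slide":[0,14,0],"angular":[0,0,0],"claw":-1},{"slide":[0,14,0],"angular":[0,0,0],"claw":-1},{"slide":[0,14,0],"angular":[0,0,0],"claw":-1},{"slide":[0,14,0],"angular":[0,0,0],"claw":-1},{"slide":[0,14,0],"angular":[0,0,0],"claw":-1}])

```text
time: 7.55
ee_pos: [0.5883, -0.1331, 0.2884]
tcp_rot: [180.0, 0.0, 173.9]
wrist_force: [-1.1, 0.2, -4.3]
opening: 0.0328
grasp_force: 89.8
```

Emit:
play_rows(increments=[{"slide":[0,14,0],"angular":[0,0,0],"claw":-1},{"slide":[0,14,0],"angular":[0,0,0],"claw":-1},{"slide":[0,14,0],"angular":[0,0,0],"claw":-1},{"slide":[0,14,0],"angular":[0,0,0],"claw":-1},{"slide":[0,12,0],"angular":[0,0,0],"claw":-1},{"slide":[0,10,0],"angular":[0,0,0],"claw":-1},{"slide":[0,6,0],"angular":[0,0,0],"claw":-1},{"slide":[0,3,0],"angular":[0,0,0],"claw":-1}])

```text
time: 8.35
ee_pos: [0.5976, -0.0474, 0.2883]
tcp_rot: [-180.0, 0.0, 173.9]
wrist_force: [0.2, -0.2, -5.1]
opening: 0.0329
grasp_force: 89.9
```

```bash
python3 - <<'E'
from h import *
o=bot.get_obs();print(o['ee_pos'],o['tcp_rot'],o['wrist_force'],o['torque'],o['q'])
k=K('wrist');im=shot('wrist','w4');t=shot('top','t4')
np.savez('k4.npz',f=k[0],cx=k[1],cy=k[2],R=k[3],t=k[4])
c=np.zeros((600,800,3),np.uint8);c[:400,:640]=im[:,:,::-1]
c[400:,:]=cv2.resize(t[165:230,210:470],(800,200),interpolation=cv2.INTER_CUBIC)[:,:,::-1];cv2.imwrite('pics/c4.png',c)
E
```

```text
[ 0.59757349 -0.04744286  0.28829382] [-1.79995992e+02  3.05114215e-04  1.73915636e+02] [ 0.17559853 -0.19332726 -5.06595879] [-0.07238554 -0.00946548  0.02627077] [-4.53755322e+00  1.31811152e+01  2.36267811e+01  1.00445469e+02
 -4.01432468e-03  1.54681043e+00]
```

View pics/c4.png

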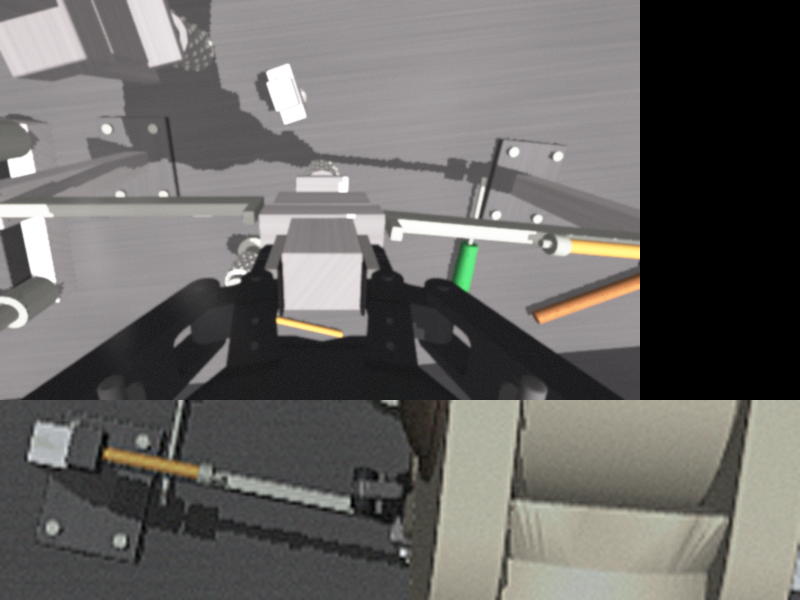

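The wrist view shows the carrier hanging square in the gap. Rail B's lip is at (397,230), its bar runs to the screw head at (547,243), and rail A's lip is at (255,210). Next I fit the rail lines.

```bash
python3 - <<'E'
from h import *
z=np.load('k4.npz');k=(float(z['f']),float(z['cx']),float(z['cy']),z['R'],z['t'])
im=cv2.GaussianBlur(cv2.imread('pics/w4.png',0),(3,3),0).astype(float)
def band(cols,r0,r1):
    P=[]
    for u in cols:
        g=np.diff(im[r0:r1,u]); P.append((u,r0+g.argmax()+.5,r0+g.argmin()+.5,im[r0:r1,u].max()))
    return np.array(P)
for n,cols,r0,r1 in(('B',range(412,528,8),205,250),('A',range(20,236,16),190,228)):
    P=band(cols,r0,r1);print(n,P[:,1].tolist(),P[:,2].tolist())
    mid=(P[:,1]+P[:,2])/2;c=np.polyfit(P[:,0],mid,1)
    res=abs(mid-np.polyval(c,P[:,0]))<1.5;c=np.polyfit(P[res,0],mid[res],1)
    a,b=[onz('wrist',u,np.polyval(c,u),.21,k) for u in(cols[0],cols[-1])]
    d=(b-a)*(1 if n=='B' else 1);print(n,a.round(4),b.round(4),np.degrees(np.arctan2(d[1],d[0])),'width mm',np.linalg.norm(onz('wrist',cols[5],P[5,1],.21,k)-onz('wrist',cols[5],P[5,2],.21,k))*1e3)
print('lipB top',onz('wrist',397,230,.226,k),'lipA',onz('wrist',253,216,.226,k))
print('col 397',im[212:245,397].astype(int).tolist()); print('row 228',im[228,380:410].astype(int).tolist())
print('head', onz('wrist',541,242,.219,k), 'row',im[242,525:575].astype(int).tolist())
E
```

```text
B [219.5, 220.5, 221.5, 221.5, 222.5, 223.5, 223.5, 224.5, 225.5, 226.5, 226.5, 227.5, 228.5, 228.5, 229.5] [232.5, 233.5, 234.5, 235.5, 235.5, 236.5, 237.5, 237.5, 218.5, 239.5, 239.5, 240.5, 241.5, 242.5, 242.5]
B [0.6155 0.0181 0.21  ] [0.632  0.1001 0.21  ] 78.5510293665618 width mm 10.386333270178598
A [203.5, 203.5, 203.5, 203.5, 203.5, 203.5, 191.5, 203.5, 203.5, 190.5, 203.5, 203.5, 203.5, 203.5] [216.5, 195.5, 216.5, 196.5, 196.5, 196.5, 196.5, 196.5, 195.5, 196.5, 195.5, 196.5, 196.5, 196.5]
A [ 0.5662 -0.259   0.21  ] [ 0.5808 -0.1114  0.21  ] 84.36038439164703 width mm 5.341815979343319
lipB top [0.60989988 0.00349733 0.226     ] lipA [ 0.58968947 -0.09137898  0.226     ]
col 397 [106, 98, 96, 97, 99, 105, 117, 133, 142, 136, 121, 108, 104, 116, 153, 204, 239, 250, 252, 252, 252, 251, 251, 251, 251, 251, 249, 240, 216, 183, 159, 152, 152]
row 228 [219, 218, 213, 196, 164, 126, 99, 88, 86, 87, 98, 131, 180, 220, 238, 241, 240, 239, 237, 235, 234, 236, 241, 247, 251, 252, 253, 253, 253, 253]
head [0.63310279 0.10622324 0.219     ] row [229, 229, 231, 233, 234, 232, 222, 200, 176, 163, 160, 156, 142, 120, 100, 91, 96, 122, 167, 209, 229, 233, 232, 227, 217, 197, 163, 126, 100, 90, 96, 123, 170, 214, 235, 240, 240, 240, 240, 240, 239, 238, 236, 234, 230, 225, 217, 210, 205, 203]
```

```bash
python3 - <<'E'
from h import *
z=np.load('k4.npz');k=(float(z['f']),float(z['cx']),float(z['cy']),z['R'],z['t'])
a,b=onz('wrist',20,210,.21,k),onz('wrist',228,210,.21,k);print(a,b)
d=(b-a)[:2]/np.linalg.norm((b-a)[:2]);n=np.array([d[1],-d[0]]);T=np.array([.5976,-.0474])
print('ang',np.degrees(np.arctan2(*d[::-1])),'TCP off +x of A line mm',(T-a[:2])@n*1e3,'at grab',(np.array([.5783,-.228])-a[:2])@n*1e3)
# block top in this picture: lower row edges => centre of block top face, z=.288-.007+.021
for u,v in((284,253),(360,253),(362,310),(283,310)): print(onz('wrist',u,v,.302,k).round(4))
# bridge front upper edge of far side (row ~213)
im=cv2.imread('pics/w4.png',0);print(im[170:320,322].tolist());print(im[285,270:375].tolist())
E
```

```text
[ 0.57301242 -0.26178642  0.21      ] [ 0.58882915 -0.11304592  0.21      ]
ang 83.93010319425755 TCP off +x of A line mm 1.7801666385856107 at grab 1.6853081065495557
[ 0.5804 -0.0598  0.302 ]
[ 0.5836 -0.029   0.302 ]
[ 0.611  -0.0301  0.302 ]
[ 0.6074 -0.0641  0.302 ]
[182, 212, 223, 221, 205, 176, 170, 192, 220, 224, 226, 226, 228, 227, 226, 224, 224, 227, 228, 226, 217, 190, 151, 128, 123, 124, 125, 127, 125, 125, 123, 125, 129, 138, 144, 131, 125, 123, 124, 126, 127, 126, 130, 142, 170, 198, 205, 191, 158, 132, 125, 125, 126, 128, 128, 127, 127, 128, 125, 126, 128, 128, 127, 128, 125, 127, 128, 128, 128, 127, 127, 129, 129, 128, 127, 129, 128, 127, 130, 129, 129, 135, 152, 181, 207, 219, 221, 222, 221, 222, 223, 222, 221, 221, 220, 221, 220, 219, 219, 219, 220, 221, 222, 224, 223, 223, 223, 223, 222, 221, 220, 217, 219, 220, 218, 220, 220, 219, 220, 221, 220, 220, 221, 220, 219, 220, 222, 222, 221, 221, 221, 221, 220, 219, 221, 217, 220, 222, 218, 200, 168, 151, 147, 148, 145, 146, 145, 145, 145, 148]
[26, 31, 29, 32, 28, 30, 27, 34, 43, 46, 47, 42, 72, 132, 187, 210, 217, 217, 218, 219, 218, 220, 219, 220, 222, 221, 220, 221, 221, 219, 220, 221, 223, 222, 222, 219, 221, 219, 220, 219, 220, 220, 219, 223, 222, 222, 222, 220, 220, 217, 218, 218, 220, 219, 221, 221, 221, 220, 218, 220, 220, 221, 224, 223, 223, 221, 221, 220, 221, 220, 222, 222, 222, 225, 224, 225, 224, 223, 222, 221, 221, 219, 220, 221, 222, 223, 223, 223, 221, 204, 154, 95, 52, 47, 46, 48, 39, 30, 32, 33, 32, 27, 29, 31, 29]
```

Measured in the same camera, the block sits centred on rail A's line. For rail B the TCP should be about 1.8 mm to the +x side of the measured line. I turn and shift within the gap.

Emit:
play_rows(increments=[{"slide":[-2.3,0.2,0],"angular":[0,0,1.77],"claw":-1},{"slide":[-2.3,0.2,0],"angular":[0,0,1.77],"claw":-1},{"slide":[-2.3,0.2,0],"angular":[0,0,1.76],"claw":-1},{"slide":[0,0,0],"angular":[0,0,0],"claw":-1},{"slide":[0,0,0],"angular":[0,0,0],"claw":-1}])

```text
time: 8.95
ee_pos: [0.6044, -0.0488, 0.2882]
tcp_rot: [-180.0, -0.0, 168.6]
wrist_force: [-0.2, 0.0, -3.9]
opening: 0.0334
grasp_force: 89.8
```

```bash
python3 - <<'E'
from h import *
o=bot.get_obs();k=K('wrist');w=shot('wrist','w5');T=o['ee_pos'];print(T,o['tcp_rot'])
im=cv2.GaussianBlur(cv2.cvtColor(w,cv2.COLOR_RGB2GRAY),(3,3),0).astype(float)
psi=np.radians(o['tcp_rot'][2]);ty=np.array([np.sin(psi),-np.cos(psi)]);nx=np.array([-np.cos(psi),-np.sin(psi)])
# predicted bar line, local search of both edges
P=[]
for s in np.arange(.075,.145,.005):
    X=np.array([*(T[:2]+ty*s),.21]);u,v=proj('wrist',X,k);u=int(round(u));r=int(v)-14
    g=np.diff(im[r:r+28,u]);a,b=r+g.argmax()+.5,r+g.argmin()+.5
    pa,pb=onz('wrist',u,a+.0,.21,k),onz('wrist',u,b,.21,k)
    if .008<np.linalg.norm(pa-pb)<.0125: m=(pa+pb)[:2]/2-T[:2];P.append((m@ty*1e3,m@nx*1e3))
P=np.array(P);print(P.round(1).tolist());c=np.polyfit(P[:,0],P[:,1],1);print('slope deg',np.degrees(np.arctan(c[0])),'bar offset +x of TCP at s=0,100',c[1],np.polyval(c,100))
E
```

```text
[ 0.60435137 -0.04875093  0.28820819] [-1.79994505e+02 -1.00792743e-02  1.68611629e+02]
[[74.5, -2.3], [79.6, -2.3], [84.6, -2.3], [89.6, -2.3], [94.6, -2.3], [99.6, -2.3], [104.7, -2.3], [109.7, -2.3], [119.7, -2.3], [124.7, -2.3], [129.7, -2.3], [134.8, -2.3], [139.8, -2.3]]
slope deg -0.015211367730027679 bar offset +x of TCP at s=0,100 -2.243177497914156 -2.2697263435999733
```

The bar is parallel to the tool and offset 0.5 mm from ideal. I travel over rail B's lip.

Emit:
play_rows(increments=[{"slide":[0.4,4,0],"angular":[0,0,0],"claw":-1},{"slide":[0,8,0],"angular":[0,0,0],"claw":-1},{"slide":[0,11,0],"angular":[0,0,0],"claw":-1},{"slide":[0,12,0],"angular":[0,0,0],"claw":-1},{"slide":[0,12,0],"angular":[0,0,0],"claw":-1},{"slide":[0,12,0],"angular":[0,0,0],"claw":-1},{"slide":[0,12,0],"angular":[0,0,0],"claw":-1},{"slide":[0,12,0],"angular":[0,0,0],"claw":-1}])

```text
time: 9.8
ee_pos: [0.6206, 0.0343, 0.2882]
tcp_rot: [-180.0, -0.0, 168.6]
wrist_force: [-0.2, -0.4, -4.2]
opening: 0.033
grasp_force: 89.8
```

Emit:
play_rows(increments=[{"slide":[0,10,0],"angular":[0,0,0],"claw":-1},{"slide":[0,8,0],"angular":[0,0,0],"claw":-1},{"slide":[0,4,0],"angular":[0,0,0],"claw":-1},{"slide":[0,1,0],"angular":[0,0,0],"claw":-1},{"slide":[0,0,0],"angular":[0,0,0],"claw":-1},{"slide":[0,0,0],"angular":[0,0,0],"claw":-1}])

```text
time: 10.4
ee_pos: [0.625, 0.0552, 0.2884]
tcp_rot: [-180.0, 0.0, 168.6]
wrist_force: [0.1, 0.3, -3.6]
opening: 0.0329
grasp_force: 89.9
```

```bash
python3 - <<'E'
from h import *
o=bot.get_obs();k=K('wrist');w=shot('wrist','w6');s=shot('side','s6');print(o['ee_pos'],o['tcp_rot'],o['wrist_force'],o['torque'])
np.savez('k6.npz',f=k[0],cx=k[1],cy=k[2],R=k[3],t=k[4])
c=np.zeros((400,800,3),np.uint8)
c[:,:400]=cv2.resize(w[150:350,220:420],(400,400),interpolation=cv2.INTER_CUBIC)[:,:,::-1]
c[:,400:]=cv2.resize(s[110:230,260:380],(400,400),interpolation=cv2.INTER_CUBIC)[:,:,::-1];cv2.imwrite('pics/c6.png',c)
E
```

```text
[0.62496601 0.05523553 0.28835421] [-1.79993061e+02  4.52988826e-03  1.68564682e+02] [ 0.14180783  0.34253592 -3.59236573] [0.07197241 0.04656021 0.00290684]
```

View pics/c6.png

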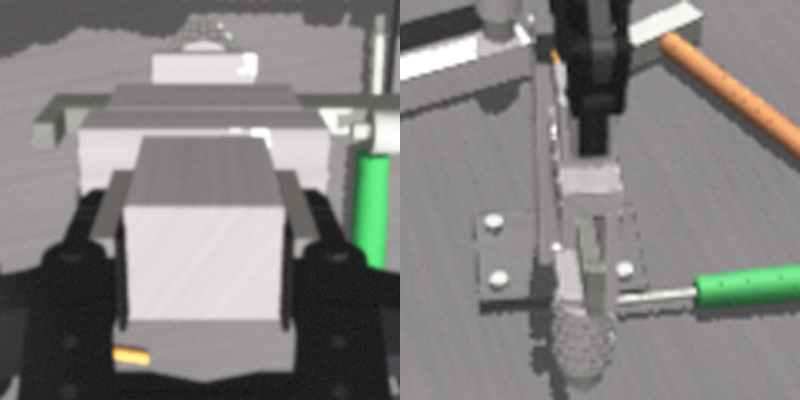

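The carrier clears the lip and the bar shows inside the slot (side panel, about (590,260)). I lower it gently.

Emit:
play_rows(increments=[{"slide":[0,0,4],"angular":[0,0,0],"claw":-1},{"slide":[0,0,6],"angular":[0,0,0],"claw":-1},{"slide":[0,0,6],"angular":[0,0,0],"claw":-1},{"slide":[0,0,5],"angular":[0,0,0],"claw":-1},{"slide":[0,0,3],"angular":[0,0,0],"claw":-1},{"slide":[0,0,2],"angular":[0,0,0],"claw":-1},{"slide":[0,0,1],"angular":[0,0,0],"claw":-1},{"slide":[0,0,0],"angular":[0,0,0],"claw":-1}])

```text
time: 11.3
ee_pos: [0.625, 0.0557, 0.2613]
tcp_rot: [-180.0, 0.0, 168.6]
wrist_force: [0.2, -0.6, -3.7]
opening: 0.0327
grasp_force: 89.9
```

Emit:
play_rows(increments=[{"slide":[0,0,0.7],"angular":[0,0,0],"claw":-1},{"slide":[0,0,0.7],"angular":[0,0,0],"claw":-1},{"slide":[0,0,0.7],"angular":[0,0,0],"claw":-1},{"slide":[0,0,0.7],"angular":[0,0,0],"claw":-1},{"slide":[0,0,0],"angular":[0,0,0],"claw":-1}])

```text
time: 11.8
ee_pos: [0.625, 0.0556, 0.2584]
tcp_rot: [-180.0, -0.0, 168.6]
wrist_force: [0.5, -0.2, -4.4]
opening: 0.0327
grasp_force: 89.9
```

Emit:
play_rows(increments=[{"slide":[0,0,0.5],"angular":[0,0,0],"claw":-1},{"slide":[0,0,0.5],"angular":[0,0,0],"claw":-1},{"slide":[0,0,0.5],"angular":[0,0,0],"claw":-1},{"slide":[0,0,0],"angular":[0,0,0],"claw":-1}])

```text
time: 12.2
ee_pos: [0.625, 0.0556, 0.2569]
tcp_rot: [-180.0, -0.0, 168.6]
wrist_force: [-0.5, -0.8, -4.2]
opening: 0.0329
grasp_force: 89.9
```

Emit:
play_rows(increments=[{"slide":[0,0,0.4],"angular":[0,0,0],"claw":-1},{"slide":[0,0,0.4],"angular":[0,0,0],"claw":-1},{"slide":[0,0,0],"angular":[0,0,0],"claw":-1}])

```text
time: 12.5
ee_pos: [0.625, 0.0556, 0.2565]
tcp_rot: [180.0, 0.0, 168.6]
wrist_force: [-0.1, 0.1, -2.2]
opening: 0.0329
grasp_force: 90.3
```

Emit:
play_rows(increments=[{"slide":[0,0,0.4],"angular":[0,0,0],"claw":-1},{"slide":[0,0,0],"angular":[0,0,0],"claw":-1},{"slide":[0,0,0],"angular":[0,0,0],"claw":-1}])

```text
time: 12.8
ee_pos: [0.625, 0.0556, 0.2564]
tcp_rot: [180.0, 0.0, 168.6]
wrist_force: [-1.6, -0.9, 3.1]
opening: 0.033
grasp_force: 90.9
```

```bash
python3 - <<'E'
from h import *
F=[]
o=bot.get_obs();print(o['ee_pos'],o['wrist_force'],o['torque'])
k=K('wrist');w=shot('wrist','w7');s=shot('side','s7');np.savez('k7.npz',f=k[0],cx=k[1],cy=k[2],R=k[3],t=k[4])
c=np.zeros((400,800,3),np.uint8)
c[:,:400]=cv2.resize(w[160:260,340:440],(400,400),interpolation=cv2.INTER_CUBIC)[:,:,::-1]
c[:,400:]=cv2.resize(s[110:230,260:380],(400,400),interpolation=cv2.INTER_CUBIC)[:,:,::-1];cv2.imwrite('pics/c7.png',c)
E
```

```text
[0.62501876 0.05563327 0.256416  ] [-1.58298934 -0.91875698  3.07884007] [-0.00412601  0.31895536  0.03050847]
```

View pics/c7.png

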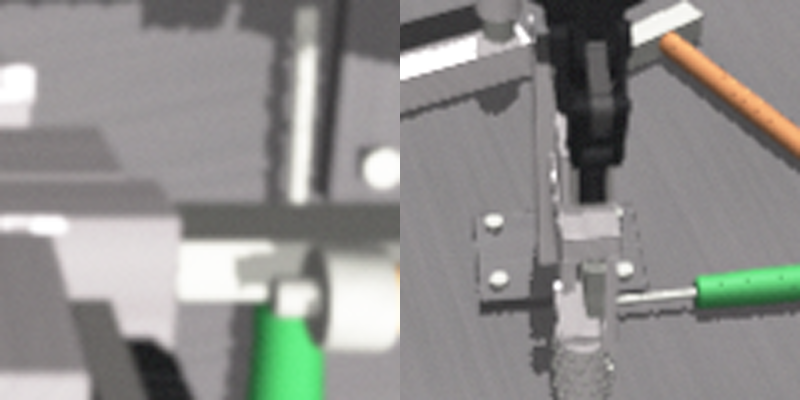

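Seated on the bar (z 0.2564, the same as on rail A). In the wrist crop the bridge end is at about (385,220), the pin tip at (408.7,234) and the head's face at (419,234).

```bash
python3 - <<'E'
from h import *
z=np.load('k7.npz');k=(float(z['f']),float(z['cx']),float(z['cy']),z['R'],z['t'])
T=np.array([.62502,.05563]);psi=np.radians(168.6);ty=np.array([np.sin(psi),-np.cos(psi)])
for n,u,v,h in(('bridge end top',383,216,.228),('bridge end low',384.5,243,.210),('pin',408.7,234.2,.219),('face',419.5,234.5,.219)):
    p=onz('wrist',u,v,h,k);print(n,p.round(4),((p[:2]-T)@ty*1e3).round(1))
E
```

```text
bridge end top [0.6161 0.0926 0.228 ] 34.5
bridge end low [0.6416 0.0935 0.21  ] 40.4
pin [0.6341 0.107  0.219 ] 52.2
face [0.6355 0.1132 0.219 ] 58.5
```

Emit:
play_rows(increments=[{"slide":[0,0.5,-0.2],"angular":[0,0,0],"claw":-1},{"slide":[0,1.5,0],"angular":[0,0,0],"claw":-1},{"slide":[0,2,0],"angular":[0,0,0],"claw":-1},{"slide":[0,2,0],"angular":[0,0,0],"claw":-1},{"slide":[0,2,0],"angular":[0,0,0],"claw":-1},{"slide":[0,2,0],"angular":[0,0,0],"claw":-1},{"slide":[0,2,0],"angular":[0,0,0],"claw":-1},{"slide":[0,1,0],"angular":[0,0,0],"claw":-1}])

```text
time: 13.7
ee_pos: [0.6279, 0.068, 0.2564]
tcp_rot: [-180.0, 0.1, 168.6]
wrist_force: [-1.6, -5.3, 4.4]
opening: 0.033
grasp_force: 91.2
```

Emit:
play_rows(increments=[{"slide":[0,0.8,0],"angular":[0,0,0],"claw":-1},{"slide":[0,0.8,0],"angular":[0,0,0],"claw":-1},{"slide":[0,0.8,0],"angular":[0,0,0],"claw":-1},{"slide":[0,0.8,0],"angular":[0,0,0],"claw":-1},{"slide":[0,0.8,0],"angular":[0,0,0],"claw":-1}])

```text
time: 14.2
ee_pos: [0.6286, 0.0718, 0.2564]
tcp_rot: [-180.0, 0.1, 168.6]
wrist_force: [-0.9, -4.7, 5.5]
opening: 0.0326
grasp_force: 91.2
```

```bash
python3 - <<'E'
from h import *
o=bot.get_obs();k=K('wrist');w=shot('wrist','w8');np.savez('k8.npz',f=k[0],cx=k[1],cy=k[2],R=k[3],t=k[4])
print(o['ee_pos'],o['wrist_force'],o['torque'])
cv2.imwrite('pics/c8.png',cv2.resize(w[190:260,350:450],(800,560),interpolation=cv2.INTER_CUBIC)[:,:,::-1])
E
```

```text
[0.62864188 0.07182583 0.2564381 ] [-0.88182982 -4.66282834  5.47567749] [-0.94507953  0.15353664 -0.00879063]
```

View pics/c8.png

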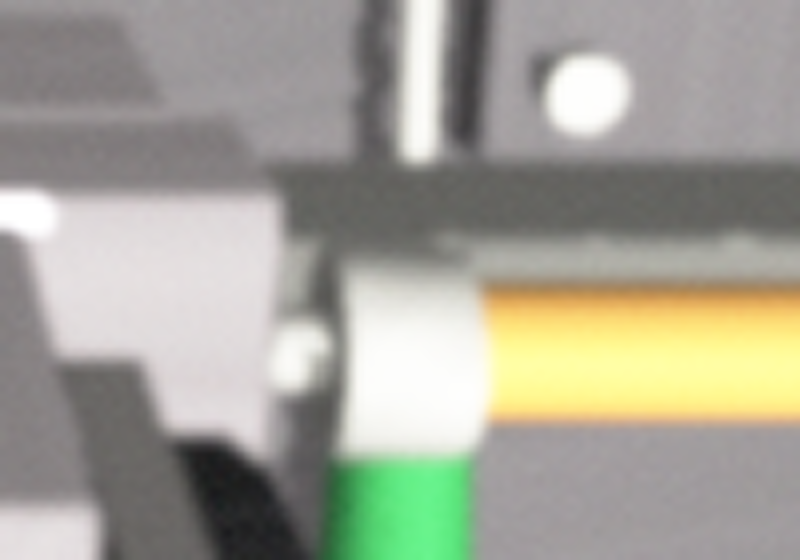

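The bridge end is just at the pin tip, so about 6.5 mm remain. Friction while sliding is about 5 N. I lighten the downforce slightly and approach slowly.

Emit:
play_rows(increments=[{"slide":[0,0.4,-0.3],"angular":[0,0,0],"claw":-1},{"slide":[0,0.4,0],"angular":[0,0,0],"claw":-1},{"slide":[0,0.4,0],"angular":[0,0,0],"claw":-1},{"slide":[0,0.4,0],"angular":[0,0,0],"claw":-1},{"slide":[0,0.4,0],"angular":[0,0,0],"claw":-1},{"slide":[0,0.4,0],"angular":[0,0,0],"claw":-1},{"slide":[0,0.4,0],"angular":[0,0,0],"claw":-1},{"slide":[0,0.4,0],"angular":[0,0,0],"claw":-1}])

```text
time: 15.05
ee_pos: [0.629, 0.0753, 0.2564]
tcp_rot: [-180.0, 0.0, 168.6]
wrist_force: [-0.5, -4.2, 5.5]
opening: 0.033
grasp_force: 91.1
```

Emit:
play_rows(increments=[{"slide":[0,0.3,0],"angular":[0,0,0],"claw":-1},{"slide":[0,0.3,0],"angular":[0,0,0],"claw":-1},{"slide":[0,0.3,0],"angular":[0,0,0],"claw":-1},{"slide":[0,0.3,0],"angular":[0,0,0],"claw":-1},{"slide":[0,0.3,0],"angular":[0,0,0],"claw":-1}])

```text
time: 15.55
ee_pos: [0.6293, 0.0768, 0.2564]
tcp_rot: [-180.0, 0.0, 168.6]
wrist_force: [-0.1, -5.7, 4.7]
opening: 0.0326
grasp_force: 91.1
```

Emit:
play_rows(increments=[{"slide":[0,0.25,-0.3],"angular":[0,0,0],"claw":-1},{"slide":[0,0.25,0],"angular":[0,0,0],"claw":-1},{"slide":[0,0.25,0],"angular":[0,0,0],"claw":-1}])

```text
time: 15.85
ee_pos: [0.6293, 0.0773, 0.2565]
tcp_rot: [-179.9, -0.0, 168.6]
wrist_force: [-0.8, -6.3, 4.1]
opening: 0.0329
grasp_force: 91.0
```

Emit:
play_rows(increments=[{"slide":[0,0.2,0],"angular":[0,0,0],"claw":-1},{"slide":[0,0.2,0],"angular":[0,0,0],"claw":-1}])

```text
time: 16.05
ee_pos: [0.6293, 0.0773, 0.2565]
tcp_rot: [-179.9, -0.0, 168.6]
wrist_force: [-2.4, -8.8, 4.9]
opening: 0.0328
grasp_force: 91.0
```

Emit:
play_rows(increments=[{"slide":[0,0.2,0],"angular":[0,0,0],"claw":-1},{"slide":[0,0.2,0],"angular":[0,0,0],"claw":-1}])

```text
time: 16.25
ee_pos: [0.6293, 0.0774, 0.2565]
tcp_rot: [-179.9, -0.0, 168.5]
wrist_force: [-3.1, -10.7, 3.8]
opening: 0.0324
grasp_force: 91.0
```

The carrier stopped against something rigid at y=0.0774 with a light push of about 6 N over friction. I check numerically in the wrist picture that the pin is gone.

```bash
python3 - <<'E'
from h import *
k=K('wrist');w=shot('wrist','w9')[:,:,1].astype(int);w8=cv2.imread('pics/w8.png')[:,:,1].astype(int)
T=bot.get_obs()['ee_pos'];psi=np.radians(168.6);ty=np.array([np.sin(psi),-np.cos(psi)])
for v in(228,232,235,238,242): print(v,'before',w8[v,378:412].tolist(),'\n   now',w[v,378:412].tolist())
z8=np.load('k8.npz');k8=(float(z8['f']),float(z8['cx']),float(z8['cy']),z8['R'],z8['t'])
pf=onz('wrist',392.5,234,.219,k8);print('face seen before',pf,'now bridge-face gap mm',((pf[:2]-T[:2])@ty)*1e3-35, 'face px now',proj('wrist',pf,k))
E
```

```text
228 before [222, 220, 220, 220, 220, 206, 179, 160, 152, 140, 125, 109, 100, 98, 130, 182, 222, 231, 233, 232, 231, 232, 230, 232, 231, 231, 232, 230, 229, 229, 225, 220, 203, 190] 
   now [221, 221, 220, 222, 220, 215, 216, 225, 229, 228, 227, 227, 225, 225, 227, 226, 226, 225, 224, 223, 219, 214, 197, 180, 173, 171, 170, 170, 170, 172, 168, 170, 169, 169]
232 before [217, 219, 219, 220, 216, 211, 221, 236, 242, 241, 239, 232, 212, 165, 138, 181, 232, 247, 250, 250, 251, 251, 251, 250, 250, 250, 249, 249, 248, 247, 247, 245, 244, 244] 
   now [219, 219, 220, 221, 216, 213, 225, 242, 248, 249, 250, 250, 250, 249, 249, 249, 249, 247, 246, 245, 245, 243, 242, 240, 238, 238, 239, 238, 238, 238, 238, 237, 238, 238]
235 before [216, 214, 216, 215, 214, 224, 240, 248, 249, 243, 220, 186, 164, 139, 133, 184, 238, 251, 252, 253, 253, 253, 253, 253, 253, 253, 252, 252, 252, 251, 251, 251, 252, 253] 
   now [216, 217, 216, 216, 215, 212, 225, 245, 252, 253, 253, 253, 253, 253, 253, 252, 252, 252, 252, 251, 250, 250, 251, 252, 253, 253, 253, 253, 253, 253, 253, 253, 254, 253]
238 before [212, 214, 214, 213, 207, 204, 205, 210, 206, 193, 160, 132, 120, 106, 122, 189, 240, 251, 253, 253, 253, 253, 253, 253, 253, 253, 253, 253, 254, 254, 254, 253, 252, 251] 
   now [215, 214, 216, 214, 210, 213, 233, 249, 252, 253, 253, 253, 253, 253, 253, 253, 253, 253, 253, 253, 253, 253, 253, 252, 252, 252, 252, 252, 252, 252, 252, 252, 252, 252]
242 before [218, 219, 220, 220, 208, 182, 159, 140, 116, 96, 90, 88, 86, 99, 146, 211, 237, 246, 247, 247, 247, 248, 249, 249, 250, 250, 250, 250, 251, 251, 251, 246, 224, 195] 
   now [219, 219, 221, 219, 214, 208, 210, 223, 241, 247, 249, 250, 250, 250, 251, 251, 251, 252, 252, 252, 252, 252, 247, 238, 233, 230, 222, 218, 213, 210, 210, 211, 212, 210]
face seen before [0.63573341 0.11392654 0.219     ] now bridge-face gap mm 2.1586331946063737 face px now [383.05928012 234.72217312]
```

The dark gap and the pin have vanished and the bridge is flat on the head. I ease the push, loosen and open.

Emit:
play_rows(increments=[{"slide":[0,-0.15,0],"angular":[0,0,0],"claw":-1},{"slide":[0,-0.15,0],"angular":[0,0,0],"claw":-1},{"slide":[0,0,0],"angular":[0,0,0],"claw":-1}], squeeze=20)

```text
time: 16.6
ee_pos: [0.6293, 0.0773, 0.2565]
tcp_rot: [-179.9, -0.0, 168.6]
wrist_force: [-1.7, -9.0, 4.9]
opening: 0.0327
grasp_force: 91.0
```

Emit:
play_rows(increments=[{"slide":[0,0,0],"angular":[0,0,0],"claw":-0.1},{"slide":[0,0,0],"angular":[0,0,0],"claw":0.1},{"slide":[0,0,0],"angular":[0,0,0],"claw":0.3},{"slide":[0,0,0],"angular":[0,0,0],"claw":0.3},{"slide":[0,0,0],"angular":[0,0,0],"claw":0.3}])

```text
time: 17.1
ee_pos: [0.6295, 0.0784, 0.2565]
tcp_rot: [180.0, -0.0, 168.6]
wrist_force: [-0.3, -0.3, 1.0]
opening: 0.0557
grasp_force: 0.0
```

```bash
python3 - <<'E'
from h import *
o=bot.get_obs();print(o['ee_pos'],o['wrist_force'],o['opening'])
w=shot('wrist','w10')[:,:,1].astype(int)
for v in(228,235,242): print(w[v,378:412].tolist())
E
```

```text
[0.62952936 0.07837114 0.2564795 ] [-0.31332963 -0.26645967  0.96701911] 0.05571621160126884
[222, 221, 219, 200, 171, 154, 158, 157, 156, 154, 153, 160, 177, 204, 221, 225, 224, 224, 220, 217, 200, 180, 171, 168, 171, 171, 169, 168, 170, 169, 169, 172, 168, 172]
[212, 211, 203, 185, 176, 178, 178, 180, 180, 180, 180, 180, 178, 180, 189, 220, 244, 250, 251, 250, 251, 253, 253, 254, 254, 254, 254, 254, 254, 254, 254, 254, 254, 253]
[40, 22, 24, 28, 39, 68, 90, 101, 105, 106, 106, 104, 103, 111, 125, 179, 233, 249, 252, 252, 248, 241, 235, 232, 228, 223, 218, 214, 215, 214, 213, 214, 214, 215]
```

The opened finger now blocks that view. I rise straight up and check again.

Emit:
play_rows(increments=[{"slide":[0,0,-3],"angular":[0,0,0],"claw":0.3},{"slide":[0,0,-10],"angular":[0,0,0],"claw":0.3},{"slide":[0,0,-15],"angular":[0,0,0],"claw":0.3},{"slide":[0,0,-20],"angular":[0,0,0],"claw":0.3},{"slide":[0,0,-22],"angular":[0,0,0],"claw":0.3},{"slide":[0,0,-20],"angular":[0,0,0],"claw":0.3},{"slide":[0,0,0],"angular":[0,0,0],"claw":0.3},{"slide":[0,0,0],"angular":[0,0,0],"claw":0.3}])

```text
time: 17.95
ee_pos: [0.6298, 0.0782, 0.3469]
tcp_rot: [180.0, 0.1, 168.6]
wrist_force: [0.2, 0.4, -0.1]
opening: 0.0556
grasp_force: 0.0
```

```bash
python3 - <<'E'
from h import *
o=bot.get_obs();k=K('wrist');w=shot('wrist','w11');g=w[:,:,1].astype(int);print(o['ee_pos'],o['wrist_force'])
X=np.array([.6357,.1139,.219]);ty=np.array([.1977,.9803,0]);
X=np.array([.6295+.0361*.2016,.0774+.0343,.219])
for s in(-.0045,0,.0045):
    u,v=proj('wrist',X+np.array([.98,-.198,0])*s,k);print('pred contact px',u.round(1),v.round(1)); v=int(round(v));u=int(u);print(u-20,g[v,u-20:u+32].tolist())
# orange screw & block positions
m=((w[:,:,0].astype(int)-w[:,:,2])>90)&(np.arange(400)[:,None]<300);print('px/m',k[0]/(o['ee_pos'][2]+.12-.22))
E
```

```text
[0.62983693 0.07816303 0.3468715 ] [ 0.2144346   0.43973552 -0.11633295]
pred contact px 359.5 188.3
339 [129, 130, 143, 209, 251, 255, 255, 255, 255, 255, 255, 255, 255, 255, 255, 255, 255, 255, 255, 255, 255, 255, 253, 247, 242, 242, 242, 241, 241, 241, 240, 238, 236, 230, 222, 213, 210, 210, 209, 210, 209, 209, 208, 209, 207, 209, 209, 209, 207, 208, 209, 209]
pred contact px 359.3 193.2
339 [215, 217, 216, 218, 231, 251, 255, 255, 255, 255, 255, 255, 255, 255, 255, 255, 255, 255, 255, 255, 255, 255, 252, 249, 252, 253, 253, 253, 253, 253, 254, 254, 254, 253, 253, 253, 253, 253, 252, 253, 253, 253, 253, 253, 253, 253, 253, 253, 253, 253, 253, 252]
pred contact px 359.1 198.1
339 [224, 224, 225, 225, 236, 251, 255, 255, 255, 255, 255, 255, 255, 255, 255, 255, 255, 255, 255, 255, 255, 255, 249, 233, 232, 233, 235, 237, 237, 238, 240, 239, 235, 214, 181, 165, 159, 149, 131, 117, 120, 152, 204, 235, 238, 214, 175, 159, 158, 161, 159, 161]
px/m 1198.4583199933736
```

Emit:
play_rows(increments=[{"slide":[0,10,-5],"angular":[0,0,0],"claw":0.3},{"slide":[0,20,0],"angular":[0,0,0],"claw":0.3},{"slide":[0,20,0],"angular":[0,0,0],"claw":0.3},{"slide":[0,10,0],"angular":[0,0,0],"claw":0.3},{"slide":[0,0,0],"angular":[0,0,0],"claw":0.3},{"slide":[0,0,0],"angular":[0,0,0],"claw":0.3}])

```text
time: 18.6
ee_pos: [0.6413, 0.1366, 0.3511]
tcp_rot: [-180.0, -0.0, 168.6]
wrist_force: [-0.3, -0.1, -0.6]
opening: 0.0553
grasp_force: 0.0
```

```bash
python3 - <<'E'
from h import *
o=bot.get_obs();k=K('wrist');w=shot('wrist','w12');g=w[:,:,1].astype(int);print(o['ee_pos'],(-k[3].T@k[4]).round(3))
X=np.array([.6295+.0361*.2016,.0774+.0343,.219]);t=np.array([.1977,.9803,0]);n=np.array([.98,-.198,0])
for s in(-.006,-.003,0,.003):
  for d in(0,):
    u,v=proj('wrist',X+n*s+np.array([0,0,.006]),k);v=int(round(v));u0=int(u);print(u.round(1),v,u0-14,g[v,u0-14:u0+22].tolist())
print('mm/px',1e3*np.linalg.norm(onz('wrist',u+1,v,.22,k)-onz('wrist',u,v,.22,k)))
E
```

```text
[0.64129778 0.13660591 0.35109636] [0.57  0.152 0.473]
291.4 188 277 [221, 220, 219, 221, 221, 221, 223, 221, 221, 220, 222, 221, 221, 219, 199, 167, 156, 163, 168, 169, 173, 170, 167, 170, 182, 207, 214, 185, 156, 148, 151, 149, 150, 150, 148, 152]
291.5 191 277 [216, 217, 216, 216, 219, 217, 219, 218, 218, 218, 216, 219, 218, 214, 198, 171, 165, 174, 176, 178, 177, 178, 175, 174, 174, 176, 173, 171, 173, 177, 181, 182, 180, 179, 183, 182]
291.6 194 277 [224, 222, 222, 222, 223, 223, 222, 222, 223, 223, 222, 224, 224, 221, 204, 174, 160, 162, 166, 166, 167, 167, 170, 171, 172, 170, 164, 147, 146, 149, 152, 153, 153, 149, 153, 152]
291.7 198 277 [222, 221, 223, 222, 223, 221, 222, 223, 223, 222, 221, 221, 224, 220, 207, 174, 141, 132, 131, 136, 136, 138, 140, 142, 149, 159, 163, 157, 153, 151, 151, 155, 155, 154, 152, 153]
mm/px 0.8966501633232942
```

```bash
python3 - <<'E'
from h import *
t=np.array([.1977,.9803,0])
w=cv2.imread('pics/w12.png').astype(int);s=w[:,:,2]-w[:,:,0]
for v in(192,194,196,198): print(v,'R-B',s[v,285:315].tolist())
w8=cv2.imread('pics/w8.png').astype(int);s8=w8[:,:,2]-w8[:,:,0]
for v in(232,235,238): print(v,'w8 R-B',s8[v,400:420].tolist())
z=np.load('k8.npz');k8=(float(z['f']),float(z['cx']),float(z['cy']),z['R'],z['t']);k=K('wrist')
f=lambda u,v,k,h=.222:onz('wrist',u,v,h,k)@t*1e3
print('w8 head len',f(410.5,235,k8)-f(392.8,235,k8),' now bridge edge->303.5',f(303.5,195,k)-f(291.3,195,k))
E
```

```text
192 R-B [4, 4, 4, 4, 5, 5, 6, 6, 6, 7, 7, 6, 7, 6, 7, 7, 7, 10, 28, 73, 119, 132, 135, 137, 133, 137, 136, 136, 137, 134]
194 R-B [5, 4, 5, 6, 4, 3, 5, 5, 7, 6, 6, 6, 6, 8, 7, 7, 6, 9, 19, 56, 98, 117, 121, 120, 122, 122, 121, 122, 122, 121]
196 R-B [5, 4, 4, 5, 4, 4, 6, 6, 5, 6, 7, 5, 7, 6, 5, 7, 7, 6, 10, 25, 42, 51, 52, 53, 53, 53, 52, 55, 53, 53]
198 R-B [4, 5, 5, 5, 5, 5, 5, 6, 5, 6, 4, 5, 5, 6, 4, 5, 7, 6, 4, 5, 5, 4, 4, 3, 4, 3, 5, 5, 3, 4]
232 w8 R-B [3, 2, 3, 3, 3, 3, 4, 4, 5, 12, 32, 74, 106, 116, 114, 115, 115, 117, 116, 117]
235 w8 R-B [2, 1, 2, 2, 1, 2, 2, 2, 3, 6, 20, 52, 82, 89, 91, 90, 90, 90, 91, 91]
238 w8 R-B [2, 2, 1, 1, 1, 1, 2, 2, 1, 4, 15, 53, 92, 103, 103, 104, 105, 105, 106, 102]
w8 head len 10.186317225312195  now bridge edge->303.5 10.832441502808223
```

With the edge-height correction (about 1 mm), bridge end to brass start is 10.2 mm. The head's length measures 10.4 mm, so the gap is zero within error. Handing in.

```bash
python3 -c "
from workcell import bot
print(bot.job_done())"
```

```text
the job is handed in; nothing more can be done
None
```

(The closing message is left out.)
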